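Lock down the centrifuge for the drive

TASK

The mobile laboratory is about to drive off and the centrifuge must be tied down. Of the three U-bolts standing on the bench take the one whose legs match the two holes of the bracket under the centrifuge's tie-down tube, lower it over the tube so that both legs go down their holes before you let go, and leave it sitting upright with both shoulders flat on the bracket. Leave the other two U-bolts in their stands.

Things in the scene. Friction and masses are not known exactly. Their poses are not given: they have to be found in the camera images.
- ubolt_mid_grip (a point): Middle U-bolt, the one that fits: upright U of 10 mm steel rod, legs 76 mm apart (centres), reaching 32 mm below two flat shoulders (26x44x5 mm) that rest on a slotted white stand, 40 mm high. Point: centre of the grey grip tab on the crown (30 wide in x, 14 thick in y, 40 tall), 58 mm above the shoulders' undersides; crown top 16 mm below it. x leg to leg, z up. 0.16 kg.
- ubolt_narrow_grip (a point): Narrowest U-bolt, not to be used: legs only 50 mm apart, otherwise the same as the middle one, in the same kind of stand (150x60x40 mm, slot 18 mm wide). Point: centre of its grip tab, 98 mm above the bench. x leg to leg, z up.
- ubolt_wide_grip (a point): Widest U-bolt, not to be used: legs 104 mm apart, otherwise the same as the middle one, in the same kind of stand (150x60x40 mm, slot 18 mm wide). Point: centre of its grip tab, 98 mm above the bench. x leg to leg, z up.
- bracket (a point): Fixed aluminium block 120x60x40 mm with two 24 mm square through holes, 76 mm apart along x. A 26 mm steel tube lies on it along y between the holes; tube top 26 mm above the block. Point: midway between the holes on the block's top, 40 mm above the bench; z up. Centrifuge body, 150 mm high, begins 160 mm away at -y. With the U-bolt seated its tab centre is 58 mm above this point.
Things that resemble listed ones, but are neither listed nor needed, are in the scene too. Leave any red or turquoise look-alike of the part that bears ubolt_mid_grip alone.

How it is judged:
By the outcome, as a careful person would: the job done as asked, in the order asked, and still so for the second after the job is handed in, with the robot touching nothing.
It also fails if it takes over 40 s, if anything falls off the work surface, if the arm or the gripper's body presses on something with over 40 N, if the wrist force passes 120 N, or if a joint passes its speed limit or range.

ROBOT

A 7-joint arm with a two-finger parallel gripper is mounted at the origin on the work surface. World frame = base frame: x ahead of the robot, y to its left, z up, the work surface at z = 0. Lengths are in m, angles in degrees, forces in N, time in s.
With the tool pointing down it reaches from about 0.35 to 0.9 m from the base axis. Payload 19.9 kg.
Tool frame: the origin (TCP) lies at the very end of the fingers, on their centre line; the grasp point (between the pads) lies 19 mm behind it; x points along the fingers, y is the direction in which the jaws open and shut, and the axes are right-handed (so a half turn about x gives the same grasp; the last joint's range is limited). The gripper opens to 94 mm and grips with 3 to 60 N. Pads are 16 mm wide; open, the fingers measure 119 mm over their backs; the gripper's body (75 mm by 177 mm) begins 78 mm behind the grasp point.
Start: joints at [72.508, 23.915, -0.59, 92.452, 0.269, 63.638, -3.037], TCP at [0.163, -0.603, 0.205] pointing down, gripper open.
Joint ranges: [-161.28, 161.28], [-22.2, 115.67], [-73.04, 71.86], [3.21, 147.25], [-68.34, 248.33], [10.77, 114.83], [-161.83, 161.83]. Speed limits (degrees/s): [108.29, 108.29, 136.94, 136.94, 172.46, 172.46, 172.46].

INTERFACE

Orientations are given as a 3x3 rotation matrix whose columns are the frame's x, y, z axes.
In Python, from plant import readout, read_camera, camera_model, arm, look_for, cut_out, spot_point gives the robot as it stands. The module is installed in compiled form; this text tells all that it offers.
- The arm moves only by the shell command python3 -m handwheel 'ROWS' [OPENING]. ROWS is a JSON object of lists of equal length, an entry for each row: "dp": the shift along the tool's x, y, z in mm, a list of three; "rotation": the turn, a rotation vector about the tool's x, y, z in rad, a list of three. A call has 1 to 20 rows; each row is the pose to reach, as a shift and turn from the pose measured when the call began, along the tool's axes at that moment; what a row does not reach only later rows make up. A row lasts 1/12 s, in which the tool goes at most 41.7 mm and 7.16 degrees, less where a joint would pass 70% of its speed; a pose out of reach is approached as far as the arm can. A call with a gripper value outside its range is refused whole. OPENING is the gripper's target within -1 to 1 (shut at 1, half-way at 0, fully open at -1), set as the call begins (- or left out, the last holds). The fingers move at their own pace and stop on an object; the grip force is fixed at half the most. Time passes only in rows, so rows that repeat a pose let the fingers close. It gives the time, the measured TCP pose, the force and the opening at its end, in the units of the state.
- readout.observe(): the state, without advancing time (a new reading comes with each control period).
- read_camera(name): name is "scene" or "top"; returns (picture, depth): 384x512x3 uint8, blue, green, red; 384x512 float32, m along the optical axis (not along the pixel's ray), 0 where there is no reading.
- camera_model(name): a dict with "intrinsics" (3x3 intrinsics, pixels), "cam_to_world" (4x4, takes a point from camera to world coordinates). Camera axes: x right, y down, z forward; pixel columns grow to the right and rows downward; lengths in m; the calibration is good to about 2 mm. A picture is of the moment at which its call begins. camera_model takes no time and is no camera call.
- arm.finish_job(): hands the job in, once; it reports no verdict.
Trained networks look in the newest picture that a camera, given by its name, has taken for a name from the list of things; names that differ only in an ending like _2 or _b are one class to them, and where a whole thing is asked for, a point or a joint stands for the part that bears it (a point fixed in the world has none). Each returns a list of dicts, best first, with "p" (0 to 1); they miss things now and then, are a little off and sometimes report something else, mostly with a low value. They report only what shows in the picture. A call takes as long as a camera call. They do not tell look-alikes from the thing itself.
- look_for(camera, name): "bbox" ([left, top, width, height] in pixels, round what is visible of it).
- cut_out(camera, name): "region" (384x512 bool, what is visible of it) and "bbox" ([left, top, width, height] in pixels, round what is visible of it).
- spot_point(camera, name): "centre" ([column, row] in pixels: a listed point, or the origin of a listed thing).
The state is a dict: "t": time; "q": joint angles; "dq": joint speeds; "joint_torque": joint torques, N m; "tool_pos": TCP position; "ee_rot": TCP orientation; "force": force on the tool from outside, world axes, zero at the start; "torque": the same for the moment, N m; "finger_gap": finger opening in m.
Only numpy, scipy, OpenCV 4.12 (cv2) and the standard library are available. Lean on these libraries where they do the work, as an engineer would, in place of code of your own. Each camera call takes 0.05 s, during which the arm holds its last target.

## Working session

There is one attempt and no reset: what is moved stays moved. The work goes in short steps, Python scripts to look and compute and a shell command to move; the robot and the scene stay as the last step left them, time stands still between calls to the robot, and variables do not carry over. Pictures are saved under pics/ and viewed, and the job is handed in when it is done.

```bash
mkdir -p pics; cat > h.py <<'E'
import numpy as np, cv2
from plant import readout, read_camera, camera_model, arm, look_for, cut_out, spot_point
def px2w(cam,u,v,d):
    m=camera_model(cam);K=np.array(m["intrinsics"]);T=np.array(m["cam_to_world"])
    p=np.linalg.inv(K)@np.array([u,v,1.])*d
    return (T@np.append(p,1))[:3]
def cloud(cam,dep):
    m=camera_model(cam);K=np.array(m["intrinsics"]);T=np.array(m["cam_to_world"])
    v,u=np.mgrid[:384,:512]
    P=np.stack([(u-K[0,2])/K[0,0]*dep,(v-K[1,2])/K[1,1]*dep,dep],-1)
    return P@T[:3,:3].T+T[:3,3]
def ray_z(cam,u,v,z):
    m=camera_model(cam);K=np.array(m["intrinsics"]);T=np.array(m["cam_to_world"])
    d=T[:3,:3]@np.linalg.inv(K)@np.array([u,v,1.]);o=T[:3,3]
    return o+d*(z-o[2])/d[2]
E
python3 - <<'E'
from h import *
np.set_printoptions(precision=4,suppress=True)
s=readout.observe();print(s)
for c in("scene","top"):
    p,d=read_camera(c);cv2.imwrite(f"pics/{c}0.png",p);np.save(f"{c}0.npy",d)
    print(camera_model(c))
    for n in("ubolt_mid_grip","ubolt_narrow_grip","ubolt_wide_grip","bracket"):
        z=.04 if n=="bracket" else .098
        for r in spot_point(c,n)[:3]:
            print(c,n,r["p"],r["centre"],ray_z(c,*r["centre"],z))
E
```

```text
{'t': 0.0, 'q': array([72.509 , 23.9483, -0.5907, 92.4844,  0.2694, 63.6366, -3.0359]), 'dq': array([-0.0039, -0.044 , -0.0032, -0.0412,  0.1155,  0.0877, -0.0406]), 'joint_torque': array([  0.0006, -85.1267,   0.6388, -42.5996,  -0.0489,   0.0187,
         0.0001]), 'tool_pos': array([ 0.1629, -0.603 ,  0.2048]), 'ee_rot': array([[-0.0004,  0.2608, -0.9654],
       [ 0.0011, -0.9654, -0.2608],
       [-1.    , -0.0012,  0.0001]]), 'force': array([-0.5952,  0.4704, -0.3796]), 'torque': array([0.0384, 0.0236, 0.0225]), 'finger_gap': 0.09373127895765276}
{'intrinsics': array([[378.7039,   0.    , 258.0683],
       [  0.    , 378.7039, 194.1451],
       [  0.    ,   0.    ,   1.    ]]), 'cam_to_world': array([[-0.8527,  0.3847, -0.3534,  0.7939],
       [ 0.5223,  0.6229, -0.5823,  0.6622],
       [-0.0038, -0.6812, -0.7321,  0.7138],
       [ 0.    ,  0.    ,  0.    ,  1.    ]])}
scene ubolt_mid_grip 0.8 [385.3, 301.6] [0.4412 0.5092 0.098 ]
scene ubolt_mid_grip 0.63 [316.2, 256.5] [0.487  0.3709 0.098 ]
scene ubolt_mid_grip 0.56 [366.4, 213.5] [0.3307 0.3406 0.098 ]
scene ubolt_narrow
[... 175 characters left out ...]
'intrinsics': array([[402.7093,   0.    , 257.1066],
       [  0.    , 402.7093, 190.1639],
       [  0.    ,   0.    ,   1.    ]]), 'cam_to_world': array([[-0.026 , -0.9917,  0.126 ,  0.387 ],
       [-0.9996,  0.0272,  0.0077,  0.1391],
       [-0.011 , -0.1257, -0.992 ,  1.0519],
       [ 0.    ,  0.    ,  0.    ,  1.    ]])}
top ubolt_mid_grip 0.92 [164.3, 202.5] [0.4845 0.3685 0.098 ]
top ubolt_mid_grip 0.7 [137.3, 132.7] [0.6574 0.4351 0.098 ]
top ubolt_mid_grip 0.67 [179.1, 269.6] [0.3262 0.3334 0.098 ]
top ubolt_narrow_grip 0.6 [224.7, 190.5] [0.5094 0.2239 0.098 ]
top ubolt_wide_grip 0.92 [280.2, 178.1] [0.5357 0.0904 0.098 ]
top bracket 0.73 [369.9, 193.3] [ 0.4997 -0.1373  0.04  ]
```

View pics/scene0.png

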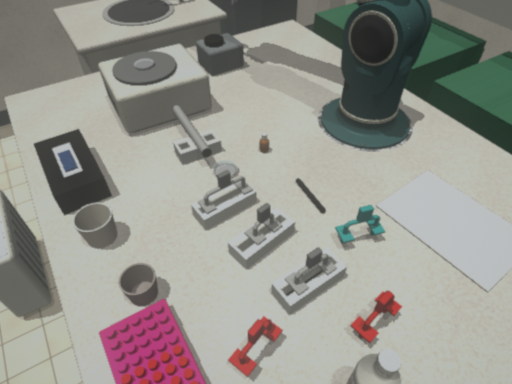

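View pics/top0.png

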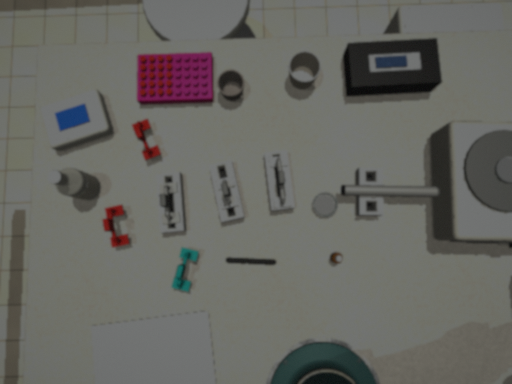

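```bash
python3 - <<'E'
from h import *
p=cv2.imread("pics/top0.png");q=cv2.imread("pics/scene0.png")
cv2.imwrite("pics/z1.png",cv2.resize(p[140:250,145:305],None,fx=5,fy=5,interpolation=cv2.INTER_CUBIC))
cv2.imwrite("pics/z2.png",cv2.resize(q[160:310,180:350],None,fx=4,fy=4,interpolation=cv2.INTER_CUBIC)[:600])
cv2.imwrite("pics/z3.png",np.hstack([cv2.resize(p[150:230,330:410],None,fx=5,fy=5,interpolation=cv2.INTER_CUBIC),cv2.resize(q[100:180,155:235],None,fx=5,fy=5,interpolation=cv2.INTER_CUBIC)]))
E
```

```text
(no output)
```

View pics/z1.png

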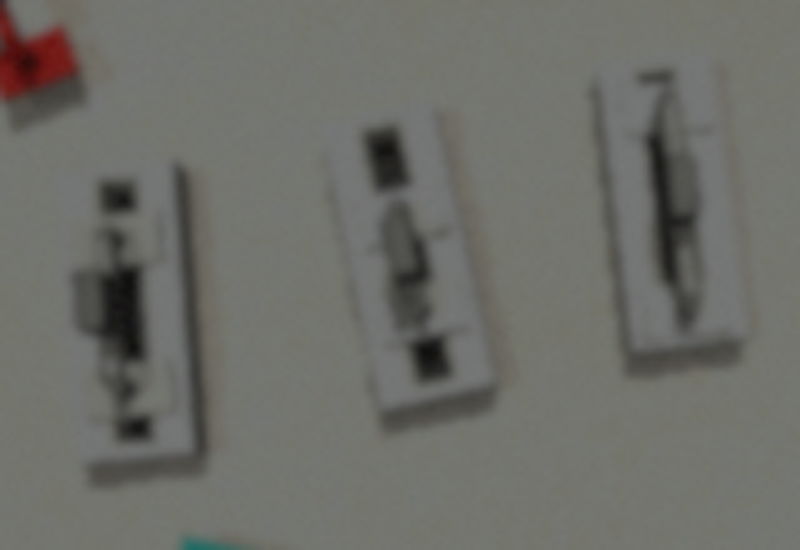

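View pics/z2.png

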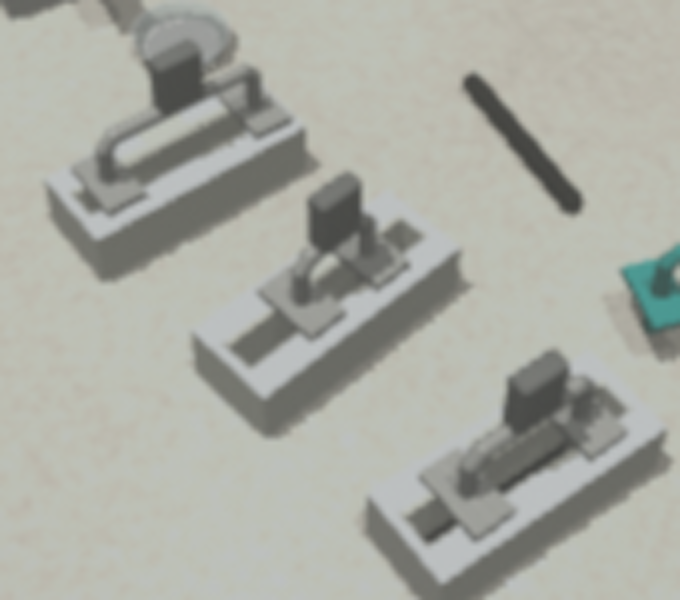

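View pics/z3.png

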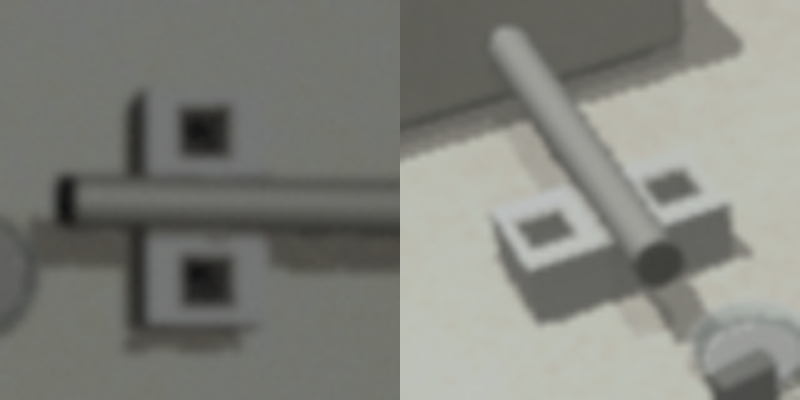

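```bash
python3 - <<'E'
from h import *
np.set_printoptions(precision=4,suppress=True)
for c in("scene","top"):
    P=cloud(c,np.load(c+"0.npy"))
    def show(n,m):
        q=P[m]
        if len(q)<6: print(c,n,len(q));return
        r=cv2.minAreaRect((q[:,:2]*1000).astype(np.float32))
        e=np.linalg.svd(q[:,:2]-q[:,:2].mean(0),full_matrices=False)[2][0]
        print(c,n,len(q),q.mean(0),q.min(0),q.max(0),"rect",np.round(r[0],1),np.round(r[1],1),round(r[2],1),"pca",np.degrees(np.arctan2(e[1],e[0])).round(1))
    near=lambda x,y,r:np.hypot(P[...,0]-x,P[...,1]-y)<r
    z=P[...,2]
    show("tab",near(.484,.368,.04)&(z>.1))
    show("tabtop",near(.484,.368,.04)&(z>.112))
    show("shoulder+stand",near(.484,.368,.1)&(z>.03)&(z<.055))
    show("should",near(.484,.368,.1)&(z>.0425)&(z<.05))
    show("block",near(.5,-.137,.075)&(z>.033)&(z<.046))
    show("tube",near(.5,-.137,.12)&(z>.055)&(z<.08))
    show("jar",near(.47,-.02,.04)&(z>.006))
for u,v in((371.4,176.2),(371.4,206)): print(ray_z("top",u,v,.04))
# scene holes: zoom px (145,228),(272,187)
for u,v in((155+(545-400)/5,100+229/5),(155+(672-400)/5,100+187/5)): print(ray_z("scene",u,v,.04))
E
```

```text
scene tab 155 [0.4953 0.3735 0.1125] [0.4786 0.3644 0.1   ] [0.5086 0.3791 0.1188] rect [493.7 371.9] [29.3 13.7] 5.2 pca -0.3
scene tabtop 104 [0.4941 0.3723 0.1158] [0.4787 0.3644 0.1123] [0.508  0.3789 0.1188] rect [493.5 371.7] [28.8 13.4] 5.2 pca 2.2
scene shoulder+stand 1496 [0.5034 0.3781 0.0392] [0.4192 0.3372 0.03  ] [0.5721 0.4062 0.0549] rect [495.2 371.5] [151.3  61.2] 3.5 pca 0.1
scene should 301 [0.5018 0.3763 0.044 ] [0.4418 0.3466 0.0425] [0.5457 0.3968 0.0495] rect [493.3 371.8] [103.1  44.2] 4.2 pca -1.4
scene block 423 [ 0.5119 -0.1355  0.038 ] [ 0.447  -0.1706  0.033 ] [ 0.5695 -0.064   0.0419] rect [ 509.1 -116.8] [105.8 120.6] 87.5 pca -2.5
scene tube 405 [ 0.5098 -0.1486  0.0619] [ 0.4906 -0.2565  0.055 ] [ 0.524  -0.0586  0.0676] rect [ 507.9 -157.4] [198.7  26.6] 87.4 pca 87.4
scene jar 82 [ 0.4651 -0.0354  0.0099] [ 0.4472 -0.0595  0.0061] [0.4959 0.0094 0.0149] rect [468.4 -27.3] [41.9 66. ] 14.5 pca 105.4
top tab 94 [0.4883 0.3666 0.1147] [0.4746 0.3601 0.1003] [0.5029 0.3752 0.1211] rect [488.6 367.8] [28.7 14. ] 4.7 pca -174.4
top tabtop 76 [0.4885 0.367
[... 195 characters left out ...]
rect [491.7 368.6] [150.5  61.7] 4.3 pca -176.4
top should 269 [0.486  0.3655 0.0447] [0.4161 0.3345 0.0425] [0.563  0.3929 0.0497] rect [490.7 367.2] [146.3  57.4] 4.5 pca -176.4
top block 719 [ 0.5038 -0.1406  0.0393] [ 0.4441 -0.1738  0.0331] [ 0.5658 -0.1084  0.0458] rect [ 505.4 -141.5] [ 62.4 120.2] 87.4 pca 177.5
top tube 805 [ 0.5036 -0.1593  0.063 ] [ 0.4877 -0.2564  0.055 ] [ 0.5201 -0.063   0.0719] rect [ 504.4 -159.6] [193.6  25.7] 87.5 pca -92.6
top jar 140 [ 0.4741 -0.0247  0.0107] [ 0.4444 -0.0588  0.0061] [0.5098 0.0042 0.0185] rect [476.  -27.5] [65.2 60.6] 42.6 pca -138.9
[ 0.5432 -0.1438  0.04  ]
[ 0.4675 -0.1391  0.04  ]
[ 0.5474 -0.1367  0.04  ]
[ 0.4712 -0.1329  0.04  ]
```

```bash
python3 -m handwheel '{"dp":[[-45,-253,-417],[-45,-253,-417],[-45,-253,-417],[-45,-253,-417],[-45,-253,-417],[-45,-253,-417],[-45,-253,-417],[-45,-253,-417],[-45,-253,-417],[-45,-253,-417],[-45,-253,-417],[-45,-253,-417],[-45,-854,-570],[-45,-854,-570],[-45,-854,-570],[-45,-854,-570],[-45,-854,-570],[-45,-854,-570],[-45,-854,-570],[-45,-854,-570]],"rotation":[[0.18,0,0],[0.18,0,0],[0.18,0,0],[0.18,0,0],[0.18,0,0],[0.18,0,0],[0.18,0,0],[0.18,0,0],[0.18,0,0],[0.18,0,0],[0.18,0,0],[0.18,0,0],[0.18,0,0],[0.18,0,0],[0.18,0,0],[0.18,0,0],[0.18,0,0],[0.18,0,0],[0.18,0,0],[0.18,0,0]]}' -1
```

```text
t: 2.17
tool_pos: [0.4943, 0.0849, 0.2508]
ee_rot: [[0.001, 0.083, -0.997], [-0.0, -0.997, -0.083], [-1.0, 0.0, -0.001]]
force: [-0.1, 0.2, 0.8]
finger_gap: 0.0942
```

```bash
cat >> h.py <<'E'
def delta(target,yaw_y):
    """shift (tool mm) and rotvec (tool rad) to reach target TCP with tool down and tool y at world angle yaw_y deg"""
    from scipy.spatial.transform import Rotation as R
    s=readout.observe();r=np.array(s["ee_rot"])
    a=np.radians(yaw_y);x=np.array([0,0,-1.]);y=np.array([np.cos(a),np.sin(a),0]);g=np.stack([x,y,np.cross(x,y)],1)
    print("t",s["t"],"tcp",s["tool_pos"],"gap",s["finger_gap"],"F",s["force"],"yaw_y",np.degrees(np.arctan2(r[1,1],r[0,1])),"q",s["q"].round(1))
    print("dp",(r.T@(np.array(target)-s["tool_pos"])*1000).round(1),"rot",R.from_matrix(r.T@g).as_rotvec().round(4))
E
python3 -c "
from h import *
delta([.491,.370,.19],-85.3)"
```

```text
t 2.1667 tcp [0.49427452 0.08487259 0.25080761] gap 0.09418743465355742 F [-0.10923353  0.22414625  0.81572871] yaw_y -85.21127132408756 q [  10.7   10.1  -26.8  105.9    5.    65.1 -103.1]
dp [  60.8 -284.4  -20.5] rot [ 0.0015 -0.0007 -0.0001]
```

```bash
python3 -m handwheel '{"dp":[[61,-284,-20],[61,-284,-20],[61,-284,-20],[61,-284,-20],[61,-284,-20],[61,-284,-20],[61,-284,-20],[61,-284,-20],[61,-284,-20]],"rotation":[[0,0,0],[0,0,0],[0,0,0],[0,0,0],[0,0,0],[0,0,0],[0,0,0],[0,0,0],[0,0,0]]}'; python3 - <<'E'
from h import *
delta([.491,.370,.082],-85.3)
for c in("scene","top"):
    p,d=read_camera(c);cv2.imwrite(f"pics/{c}1.png",p)
    a=p[130:260,100:240] if c=="top" else p[180:340,250:400]
    cv2.imwrite(f"pics/{c}1z.png",cv2.resize(a,None,fx=3.7,fy=3.7,interpolation=cv2.INTER_CUBIC))
E
```

```text
t: 2.92
tool_pos: [0.4891, 0.3718, 0.1888]
ee_rot: [[-0.001, 0.087, -0.996], [0.0, -0.996, -0.087], [-1.0, -0.0, 0.001]]
force: [-0.3, -0.1, 0.5]
finger_gap: 0.0941
t 2.9167 tcp [0.48914789 0.37183992 0.18881144] gap 0.09407673501701166 F [-0.30098099 -0.06276778  0.49207149] yaw_y -84.99315597087677 q [ -16.2   26.9  -32.    94.1   15.5   63.5 -137.4]
dp [106.8   2.   -1.8] rot [0.0054 0.0011 0.0003]
```

View pics/scene1z.png

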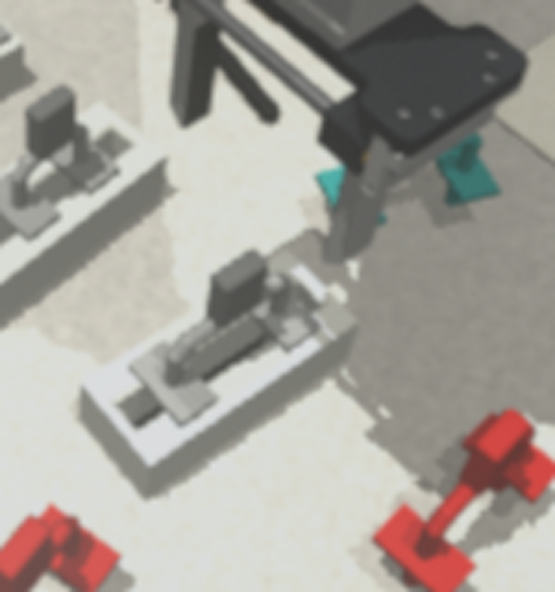

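The scene crop shows the two fingers straddling the stand that carries the middle U-bolt (tab at crop ~(238,290), fingers at ~(195,90) and (355,210)). Nothing is in their way, so I go down.

```bash
python3 -m handwheel '{"dp":[[40,2,-2],[75,2,-2],[100,2,-2],[107,2,-2],[107,2,-2],[107,2,-2]],"rotation":[[0.005,0,0],[0.005,0,0],[0.005,0,0],[0.005,0,0],[0.005,0,0],[0.005,0,0]]}'; python3 -m handwheel '{"dp":[[0,0,0],[0,0,0],[0,0,0],[0,0,0],[0,0,0],[0,0,0],[0,0,0],[0,0,0],[0,0,0],[0,0,0],[0,0,0],[0,0,0]],"rotation":[[0,0,0],[0,0,0],[0,0,0],[0,0,0],[0,0,0],[0,0,0],[0,0,0],[0,0,0],[0,0,0],[0,0,0],[0,0,0],[0,0,0]]}' 1
python3 - <<'E'
from h import *
delta([.491,.370,.24],-85.3)
for c in("scene","top"):
    p,d=read_camera(c);cv2.imwrite(f"pics/{c}2.png",p)
    a=p[130:260,100:240] if c=="top" else p[180:340,250:400]
    cv2.imwrite(f"pics/{c}2z.png",cv2.resize(a,None,fx=3.7,fy=3.7,interpolation=cv2.INTER_CUBIC))
E
```

```text
t: 3.52
tool_pos: [0.4939, 0.3667, 0.0842]
ee_rot: [[0.002, 0.077, -0.997], [0.0, -0.997, -0.077], [-1.0, 0.0, -0.002]]
force: [-0.4, 0.3, 0.6]
finger_gap: 0.094
t: 4.52
tool_pos: [0.4939, 0.3668, 0.0842]
ee_rot: [[0.002, 0.077, -0.997], [0.0, -0.997, -0.077], [-1.0, -0.0, -0.002]]
force: [-0.5, 0.9, 0.9]
finger_gap: 0.0173
t 4.5167 tcp [0.49390043 0.36683609 0.08423537] gap 0.01727717598338452 F [-0.52086213  0.94203221  0.85101244] yaw_y -85.57526420365755 q [ -17.8   33.7  -29.3   98.8   20.    52.6 -140.8]
dp [-155.8   -3.4    2.3] rot [-0.0048 -0.0019  0.    ]
```

View pics/scene2z.png

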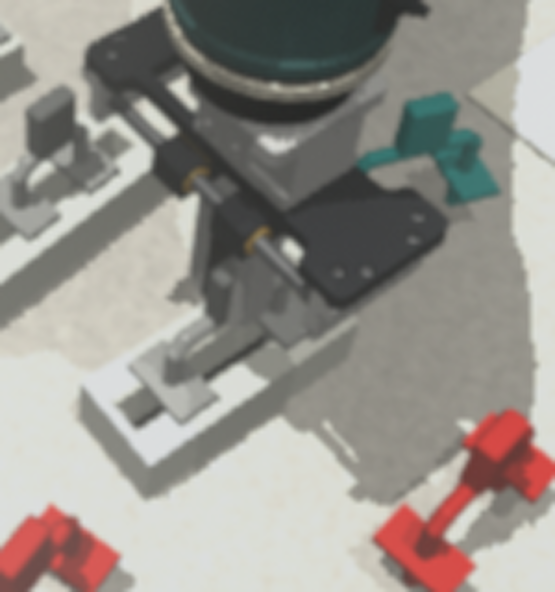

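```bash
python3 -m handwheel '{"dp":[[0,0,0],[0,0,0],[0,0,0],[0,0,0],[0,0,0],[0,0,0]],"rotation":[[0,0,0],[0,0,0],[0,0,0],[0,0,0],[0,0,0],[0,0,0]]}' 1
python3 - <<'E'
from h import *
delta([.491,.370,.24],-85.3)
E
```

```text
t: 5.12
tool_pos: [0.4938, 0.3667, 0.0842]
ee_rot: [[0.002, 0.077, -0.997], [0.0, -0.997, -0.077], [-1.0, 0.0, -0.002]]
force: [0.2, -0.1, -1.8]
finger_gap: 0.0137
t 5.1167 tcp [0.49384681 0.36673474 0.08415547] gap 0.013696604167697976 F [ 0.24134609 -0.10478022 -1.8420253 ] yaw_y -85.57724850646464 q [ -17.8   33.7  -29.3   98.9   20.    52.7 -140.8]
dp [-155.8   -3.5    2.3] rot [-0.0048 -0.0017 -0.0001]
```

```bash
python3 -m handwheel '{"dp":[[-15,0,0],[-40,0,0],[-65,0,0],[-90,0,0],[-115,0,0],[-140,0,0],[-155,0,0],[-155,0,0],[-155,0,0]],"rotation":[[0,0,0],[0,0,0],[0,0,0],[0,0,0],[0,0,0],[0,0,0],[0,0,0],[0,0,0],[0,0,0]]}'
python3 - <<'E'
from h import *
delta([.5094,-.141,.24],-92.8)
p,d=read_camera("scene");cv2.imwrite("pics/s3.png",p[120:360,180:440].repeat(2,0).repeat(2,1))
E
```

```text
t: 5.87
tool_pos: [0.4937, 0.3668, 0.2394]
ee_rot: [[0.003, 0.077, -0.997], [0.0, -0.997, -0.077], [-1.0, -0.0, -0.003]]
force: [0.0, -0.5, -2.3]
finger_gap: 0.0138
t 5.8667 tcp [0.4937166  0.36679455 0.23944479] gap 0.013809767911595511 F [ 0.0203209  -0.50351328 -2.25068313] yaw_y -85.5815428811845 q [ -15.1   24.3  -32.7   91.    13.9   68.7 -136.1]
dp [ -0.7 507.5  23.5] rot [ 0.126  -0.0028  0.0004]
```

View pics/s3.png

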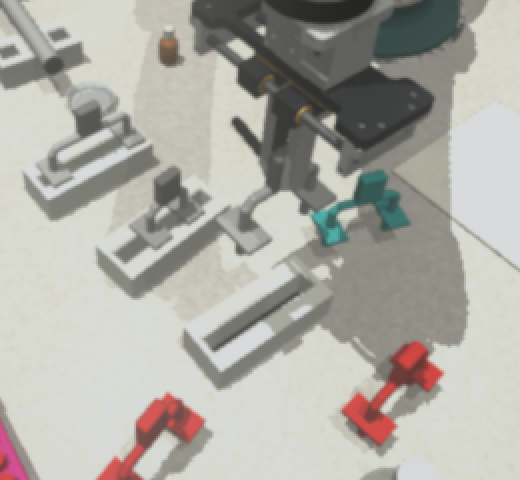

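The U-bolt hangs in the gripper and its stand is empty. Next I carry it to above the bracket.

```bash
python3 -m handwheel '{"dp":[[0,15,1],[0,40,2],[0,75,4],[0,112,5],[0,149,7],[0,186,9],[0,223,11],[0,260,12],[0,297,14],[0,334,16],[0,371,17],[0,408,19],[0,440,21],[0,470,22],[0,492,23],[0,503,23],[0,507,23],[0,507,23],[0,507,23]],"rotation":[[0.01,0,0],[0.02,0,0],[0.03,0,0],[0.04,0,0],[0.05,0,0],[0.06,0,0],[0.07,0,0],[0.08,0,0],[0.09,0,0],[0.1,0,0],[0.11,0,0],[0.12,0,0],[0.126,0,0],[0.126,0,0],[0.126,0,0],[0.126,0,0],[0.126,0,0],[0.126,0,0],[0.126,0,0]]}'
python3 - <<'E'
from h import *
np.set_printoptions(precision=4,suppress=True)
delta([.5094,-.141,.14],-92.8)
for c in("scene","top"):
    p,d=read_camera(c);np.save(c+"4.npy",d);cv2.imwrite(f"pics/{c}4.png",p)
    a=p[20:190,130:330] if c=="scene" else p[130:250,310:450]
    cv2.imwrite(f"pics/{c}4z.png",cv2.resize(a,None,fx=3.5,fy=3.5,interpolation=cv2.INTER_CUBIC))
    for n in("ubolt_mid_grip","bracket"):
        for r in spot_point(c,n)[:3]: print(c,n,r["p"],r["centre"])
E
```

```text
t: 7.5
tool_pos: [0.5094, -0.1395, 0.2384]
ee_rot: [[0.001, -0.048, -0.999], [0.0, -0.999, 0.048], [-1.0, -0.0, -0.001]]
force: [0.8, 0.5, -1.1]
finger_gap: 0.0139
t 7.5 tcp [ 0.5094 -0.1395  0.2384] gap 0.013900064364991756 F [ 0.8292  0.4925 -1.0793] yaw_y -92.73381697828225 q [ 27.1  12.9 -17.5 103.6   4.3  64.1 -84.6]
dp [98.4  1.5  0.1] rot [ 0.0012 -0.0009  0.0001]
scene ubolt_mid_grip 0.94 [256.7, 333.4]
scene ubolt_mid_grip 0.61 [364.5, 212.8]
scene ubolt_mid_grip 0.57 [185.9, 71.1]
scene bracket 0.91 [197.1, 138.7]
scene bracket 0.67 [221.5, 177.4]
top ubolt_mid_grip 0.88 [175.9, 268.2]
top ubolt_mid_grip 0.8 [398.7, 174.9]
top ubolt_mid_grip 0.77 [109.1, 224.6]
top bracket 0.56 [371.4, 192.4]
```

View pics/scene4z.png

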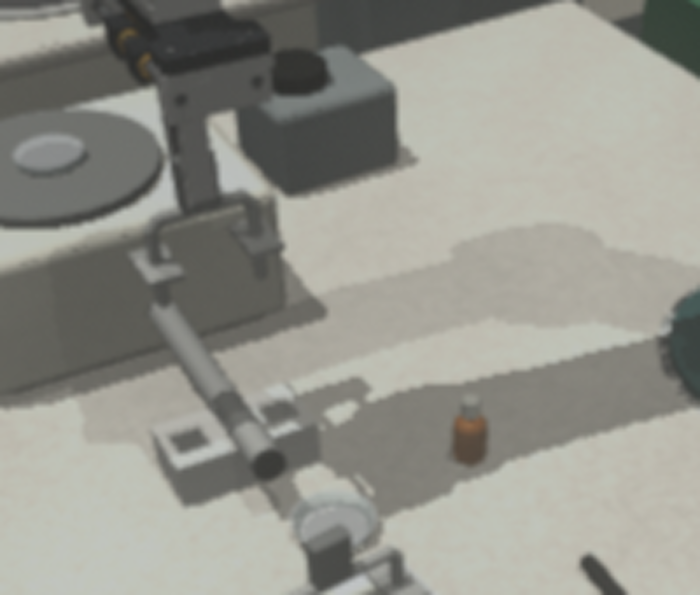

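View pics/top4z.png

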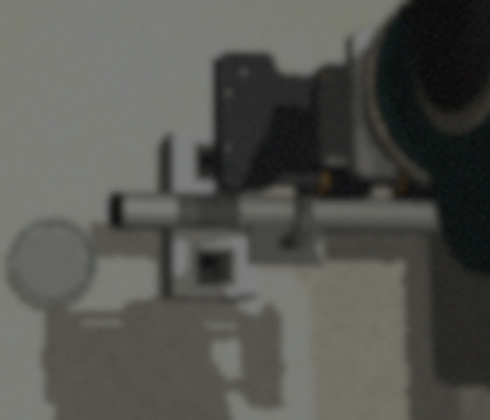

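```bash
python3 -m handwheel '{"dp":[[15,1,0],[40,1,0],[65,1,0],[78,1,0],[82,1,0],[82,1,0]],"rotation":[[0,0,0],[0,0,0],[0,0,0],[0,0,0],[0,0,0],[0,0,0]]}'
python3 - <<'E'
from h import *
np.set_printoptions(precision=4,suppress=True)
delta([.5094,-.141,.14],-92.8)
L=readout.observe()["tool_pos"][2]-.0842
for c in("scene","top"):
    p,d=read_camera(c);np.save(c+"5.npy",d);cv2.imwrite(f"pics/{c}5.png",p)
    a=p[60:180,150:290] if c=="scene" else p[130:250,310:450]
    cv2.imwrite(f"pics/{c}5z.png",cv2.resize(a,None,fx=4.5,fy=4.5,interpolation=cv2.INTER_CUBIC))
    P=cloud(c,d);z=P[...,2]
    near=lambda x,y,r:np.hypot(P[...,0]-x,P[...,1]-y)<r
    def show(n,m):
        q=P[m]
        if len(q)<6: print(c,n,len(q));return
        r=cv2.minAreaRect((q[:,:2]*1000).astype(np.float32))
        print(c,n,len(q),q.mean(0),q.min(0),q.max(0),"rect",np.round(r[0],1),np.round(r[1],1),round(r[2],1))
    show("sh",near(.509,-.138,.085)&(abs(z-.044-L)<.004))
    for s,x in(("-",.47),("+",.547)): show("sh"+s,near(x,-.138,.035)&(abs(z-.044-L)<.004))
    show("block",near(.507,-.138,.075)&(abs(z-.04)<.004))
    show("tube",near(.507,-.1,.1)&(z>.055)&(z<.07))
E
```

```text
t: 8.3
tool_pos: [0.5094, -0.1409, 0.1562]
ee_rot: [[0.0, -0.048, -0.999], [0.0, -0.999, 0.048], [-1.0, -0.0, -0.0]]
force: [-0.3, 0.2, -0.9]
finger_gap: 0.014
t 8.3 tcp [ 0.5094 -0.1409  0.1562] gap 0.013954592456249321 F [-0.335   0.1623 -0.8871] yaw_y -92.72461334452447 q [ 26.4  18.1 -17.  108.6   6.4  54.2 -86.3]
dp [16.2  0.1 -0. ] rot [ 0.0013 -0.0002  0.    ]
scene sh 195 [ 0.5103 -0.135   0.1156] [ 0.4571 -0.1635  0.1121] [ 0.5601 -0.114   0.1199] rect [ 508.2 -138.9] [ 46.5 102.4] 88.0
scene sh- 95 [ 0.4716 -0.1337  0.1155] [ 0.4571 -0.1611  0.1121] [ 0.4838 -0.114   0.119 ] rect [ 470.  -137.5] [46.5 25.9] 87.6
scene sh+ 100 [ 0.547  -0.1361  0.1156] [ 0.5324 -0.1635  0.1126] [ 0.5601 -0.1168  0.1199] rect [ 545.5 -139.7] [46.2 26.5] 86.3
scene block 362 [ 0.5113 -0.1371  0.0384] [ 0.4472 -0.1714  0.036 ] [ 0.5689 -0.1045  0.0428] rect [ 507.7 -139.1] [ 64.2 120.8] 87.3
scene tube 292 [ 0.5109 -0.121   0.0619] [ 0.4956 -0.1996  0.055 ] [ 0.5242 -0.0593  0.0674] rect [ 509.6 -129.6] [140.7  25.4] 87.8
top sh 150 [ 0.4664 -0.1383  0.1174] [ 0.4555 -0.1625  0.1131] [ 0.4802 -0.1188  0.12  ] rect [ 467.7 -140.6] [43. 24.] 87.9
top sh- 150 [ 0.4664 -0.1383  0.1174] [ 0.4555 -0.1625  0.1131] [ 0.4802 -0.1188  0.12  ] rect [ 467.7 -140.6] [43. 24.] 87.9
top sh+ 0
top block 295 [ 0.4754 -0.1314  0.0393] [ 0.4442 -0.1694  0.036 ] [ 0.5649 -0.1081  0.0437] rect [ 504.5 -140.3] [ 59.6 118.6] 87.4
top tube 323 [ 0.5032 -0.1111  0.0625] [ 0.4915 -0.1973  0.0552] [ 0.5203 -0.063   0.0696] rect [ 505.9 -130.4] [134.5  25.3] 88.1
```

View pics/scene5z.png

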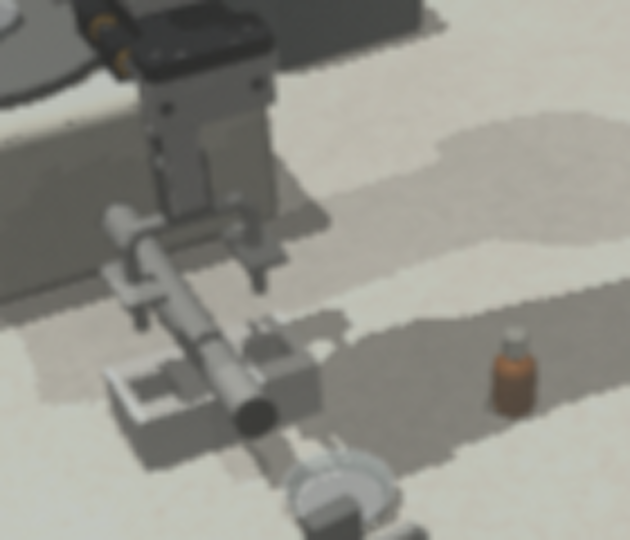

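View pics/top5z.png

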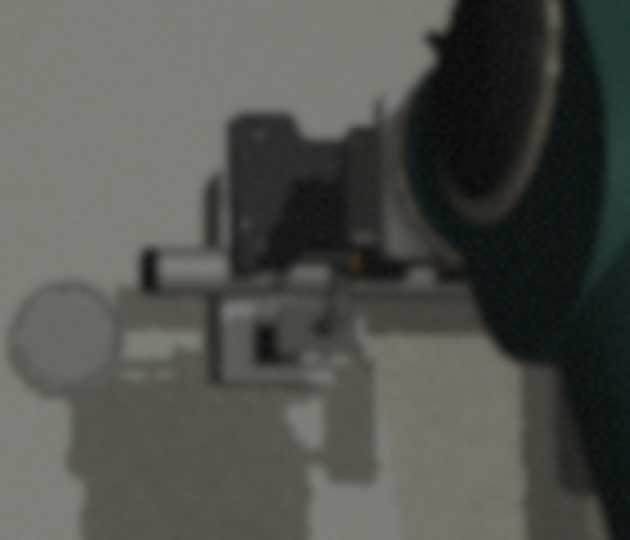

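Both cameras put the part within about 1 mm of the bracket centre, with matching yaw (about -2.5°). I now lower it slowly until the legs have just entered, then check the force.

```bash
python3 -m handwheel '{"dp":[[10,0,0],[22,0,0],[32,0,0],[40,0,0],[46,0,0],[50,0,0],[50,0,0]],"rotation":[[0,0,0],[0,0,0],[0,0,0],[0,0,0],[0,0,0],[0,0,0],[0,0,0]]}'
python3 - <<'E'
from h import *
delta([.5094,-.141,.0842],-92.8)
p,d=read_camera("scene")
cv2.imwrite("pics/s6.png",cv2.resize(p[90:170,160:250],None,fx=6,fy=6,interpolation=cv2.INTER_CUBIC))
E
```

```text
t: 8.98
tool_pos: [0.5101, -0.1411, 0.107]
ee_rot: [[0.002, -0.048, -0.999], [-0.0, -0.999, 0.048], [-1.0, 0.0, -0.002]]
force: [0.3, -0.7, -0.6]
finger_gap: 0.0138
t 8.9833 tcp [ 0.51007225 -0.14111091  0.10700294] gap 0.013810566361758661 F [ 0.28242098 -0.73855726 -0.61183319] yaw_y -92.73403788653107 q [ 25.7  21.9 -16.4 110.8   8.1  48.3 -87.7]
dp [22.8 -0.1  0.7] rot [ 0.0012 -0.0017 -0.0003]
```

View pics/s6.png

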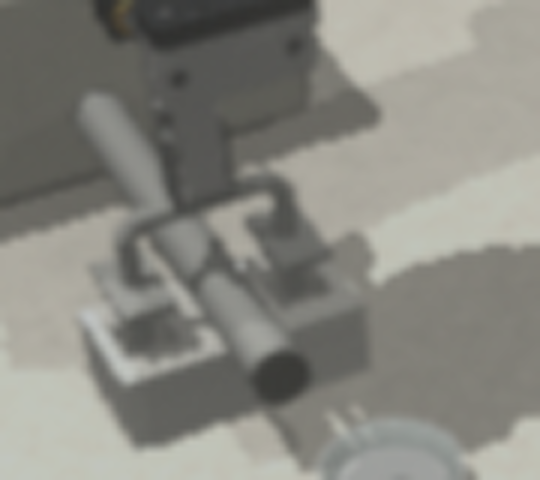

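The crop shows both legs in their holes (about (140,325) and (290,275)), and there is no contact force. I continue to seat it gently.

```bash
python3 -m handwheel '{"dp":[[6,0,0.5],[11,0,0.5],[15,0,0.5],[18,0,0.5],[20,0,0.5],[21,0,0.5],[22,0,0.5],[22,0,0.5]],"rotation":[[0,-0.0017,0],[0,-0.0017,0],[0,-0.0017,0],[0,-0.0017,0],[0,-0.0017,0],[0,-0.0017,0],[0,-0.0017,0],[0,-0.0017,0]]}'
python3 - <<'E'
from h import *
delta([.5094,-.141,.0842],-92.8)
E
```

```text
t: 9.7
tool_pos: [0.5099, -0.1411, 0.0855]
ee_rot: [[0.0, -0.048, -0.999], [-0.0, -0.999, 0.048], [-1.0, 0.0, -0.0]]
force: [0.1, 0.2, -1.0]
finger_gap: 0.014
t 9.7 tcp [ 0.50985068 -0.14109138  0.08547139] gap 0.014014653796152148 F [ 0.10957349  0.16109794 -1.03076421] yaw_y -92.7292297200393 q [ 25.3  23.8 -16.  111.6   8.9  45.8 -88.4]
dp [ 1.3 -0.1  0.5] rot [ 0.0012 -0.0005 -0.0004]
```

```bash
python3 -m handwheel '{"dp":[[0.5,0,0],[1,0,0],[1.5,0,0],[1.5,0,0]],"rotation":[[0,0,0],[0,0,0],[0,0,0],[0,0,0]]}'
python3 - <<'E'
from h import *
delta([.5094,-.141,.0842],-92.8)
c="scene";p,d=read_camera(c)
cv2.imwrite("pics/s7.png",cv2.resize(p[90:170,160:250],None,fx=6,fy=6,interpolation=cv2.INTER_CUBIC))
E
```

```text
t: 10.03
tool_pos: [0.5099, -0.1411, 0.084]
ee_rot: [[0.001, -0.048, -0.999], [-0.0, -0.999, 0.048], [-1.0, 0.0, -0.001]]
force: [-0.3, 0.9, -0.9]
finger_gap: 0.0138
t 10.0333 tcp [ 0.50987776 -0.14111676  0.08396034] gap 0.013822630968526857 F [-0.31651779  0.86606612 -0.93865378] yaw_y -92.72877366206689 q [ 25.2  23.9 -15.9 111.6   9.   45.6 -88.4]
dp [-0.2 -0.1  0.5] rot [ 0.0012 -0.0006 -0.0005]
```

View pics/s7.png

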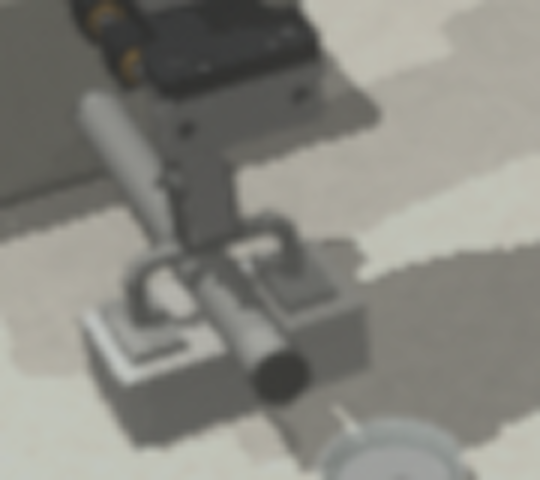

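The shoulders appear to be on the block, but the force shows no contact. I creep down until it does.

```bash
python3 -m handwheel '{"dp":[[0.5,0,0],[1,0,0],[1,0,0]],"rotation":[[0,0,0],[0,0,0],[0,0,0]]}'; python3 -m handwheel '{"dp":[[0.5,0,0],[1,0,0],[1,0,0]],"rotation":[[0,0,0],[0,0,0],[0,0,0]]}'
```

```text
t: 10.33
tool_pos: [0.5099, -0.1412, 0.0838]
ee_rot: [[0.001, -0.048, -0.999], [-0.001, -0.999, 0.048], [-1.0, 0.001, -0.001]]
force: [-8.5, 1.0, 17.3]
finger_gap: 0.0135
t: 10.58
tool_pos: [0.51, -0.1413, 0.0838]
ee_rot: [[0.001, -0.048, -0.999], [-0.001, -0.999, 0.048], [-1.0, 0.001, -0.001]]
force: [-8.8, 0.7, 19.5]
finger_gap: 0.014
```

Firm contact at z = 0.0838, matching the stand height, so it is seated. I open the gripper and retreat upward.

```bash
python3 -m handwheel '{"dp":[[-0.3,0,0],[-0.3,0,0],[-0.3,0,0],[-0.3,0,0],[-0.3,0,0],[-0.3,0,0],[-0.3,0,0],[-0.3,0,0],[-0.3,0,0],[-0.3,0,0]],"rotation":[[0,0,0],[0,0,0],[0,0,0],[0,0,0],[0,0,0],[0,0,0],[0,0,0],[0,0,0],[0,0,0],[0,0,0]]}' -1
python3 -m handwheel '{"dp":[[-10,0,0],[-30,0,0],[-60,0,0],[-90,0,0],[-120,0,0],[-140,0,0],[-150,0,0],[-150,30,0],[-150,70,0],[-150,110,0],[-150,150,0],[-150,180,0],[-150,180,0]],"rotation":[[0,0,0],[0,0,0],[0,0,0],[0,0,0],[0,0,0],[0,0,0],[0,0,0],[0,0,0],[0,0,0],[0,0,0],[0,0,0],[0,0,0],[0,0,0]]}'
python3 - <<'E'
from h import *
np.set_printoptions(precision=4,suppress=True)
for c in("scene","top"):
    p,d=read_camera(c);cv2.imwrite(f"pics/{c}8.png",p)
    a=p[90:170,160:250] if c=="scene" else p[150:230,330:420]
    cv2.imwrite(f"pics/{c}8z.png",cv2.resize(a,None,fx=6,fy=6,interpolation=cv2.INTER_CUBIC))
    P=cloud(c,d);z=P[...,2];o=np.hypot(P[...,0]-.507,P[...,1]+.14)
    for n,m in(("tabtop",(o<.03)&(z>.1)&(z<.13)),):
        q=P[m]; print(c,n,len(q),q.mean(0),q.max(0))
        if len(q)>5: print(cv2.minAreaRect((q[:,:2]*1000).astype(np.float32)))
    for s,x in(("-",.469),("+",.545)):
        q=P[(np.hypot(P[...,0]-x,P[...,1]+.14)<.025)&(z>.03)&(z<.055)]
        print(s,len(q),q.mean(0) if len(q) else "",np.percentile(q[:,2],[10,50,90]) if len(q) else "")
E
```

```text
t: 11.42
tool_pos: [0.51, -0.1413, 0.0841]
ee_rot: [[0.001, -0.048, -0.999], [-0.001, -0.999, 0.048], [-1.0, 0.001, -0.001]]
force: [-0.3, 0.0, -0.2]
finger_gap: 0.0772
t: 12.5
tool_pos: [0.499, -0.3273, 0.2335]
ee_rot: [[-0.001, -0.055, -0.998], [-0.002, -0.998, 0.055], [-1.0, 0.002, 0.001]]
force: [-0.2, -0.9, 0.6]
finger_gap: 0.0938
scene tabtop 88 [ 0.5094 -0.1361  0.1104] [ 0.5236 -0.1306  0.1175]
((508.4748840332031, -138.4146728515625), (30.233152389526367, 15.646150588989258), 0.09489987045526505)
- 132 [ 0.4709 -0.1355  0.0424] [0.0377 0.0428 0.0459]
+ 165 [ 0.5468 -0.1367  0.0419] [0.0381 0.0422 0.0451]
top tabtop 96 [ 0.5055 -0.1407  0.1146] [ 0.5203 -0.1353  0.1218]
((505.5995788574219, -141.5204620361328), (12.941445350646973, 29.03786849975586), 87.12906646728516)
- 262 [ 0.4679 -0.1375  0.0427] [0.0386 0.0432 0.0464]
+ 235 [ 0.5451 -0.1369  0.0422] [0.0378 0.0422 0.0461]
```

View pics/scene8z.png

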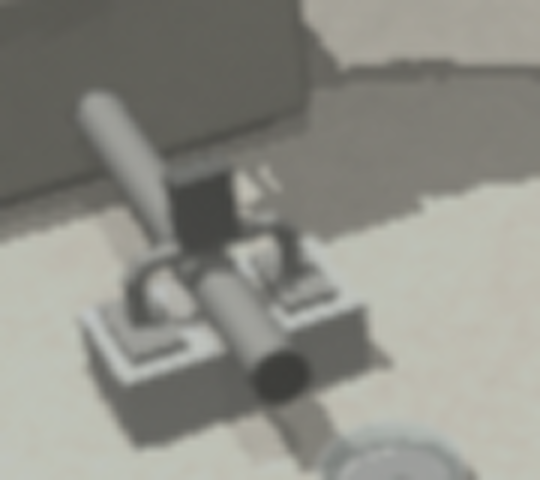

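View pics/scene8.png

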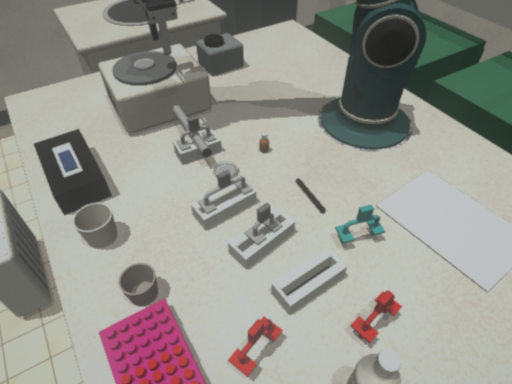

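View pics/top8z.png

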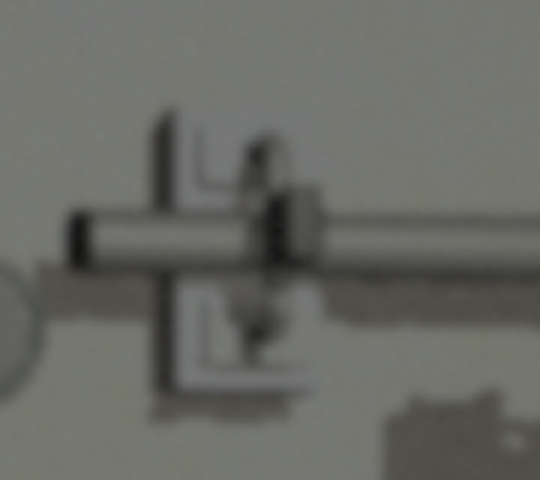

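The pictures show the U-bolt upright over the tube with both shoulders flat. The other two are still in their stands, and the gripper is clear in the air. I hand the job in.

```bash
python3 -c "
from h import *
print(arm.finish_job())"
```

```text
the job is handed in; nothing more can be done
None
```

The middle U-bolt (76 mm legs) is seated on the bracket over the tie-down tube, with both legs down their holes before I let go. I handed the job in at about 12.6 s of robot time; no verdict was reported.

- **Seating:** It met the bracket at a TCP height of 83.8 mm, against 84.2 mm when it sat in its stand. The contact force was about 20 N.
- **After release:** In both cameras the tab centre is within about 1 mm of the bracket centre measured by the same camera. The tab is upright, and the two shoulders are level to within about 1 mm in the depth readings.
- **Rest of the scene:** The narrow and wide U-bolts are still in their stands and the red and turquoise look-alikes were not touched. The gripper ended open and clear, about 230 mm above the bench.
- **Disagreements:** The two cameras disagreed by 3–6 mm in absolute position, beyond the stated 2 mm calibration, so I aligned the part relative to the bracket within each camera. The network also gave high scores to look-alikes for `ubolt_mid_grip`, so I picked the right U-bolt from the pictures.

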